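# Swap a fume filter's snap cover to the fresh pod

## Robot

A 6-joint arm with a two-finger parallel gripper is mounted at the origin on the work surface. World frame = base frame: x ahead of the robot, y to its left, z up, the work surface at z = 0. Lengths are in mm, angles in rad, forces in N, time in s.
With the tool pointing down it reaches from about 250 to 850 mm from the base axis. Payload 12.5 kg.
Tool frame: the origin (TCP) lies midway between the tips of the shut fingers; the grasp point (between the pads) lies ctrl.grip_depth behind it (ctrl.grip_depth is the distance from the TCP to the grasp point, in mm); z points along the fingers, y is the line along which they close (so a half turn about z gives the same grasp; the last joint's range is limited). The gripper opens to 93 mm and grips with 3 to 60 N. Pads are 15 mm wide; open, the fingers measure 128 mm over their backs; the gripper's body (75 mm by 188 mm) begins 65 mm behind the grasp point.
Start: joints at [1.176, 0.351, 1.652, -0, 1.139, -0.085], TCP at [167.646, 523.812, 218.633] pointing down, gripper open.
Joint ranges: [-2.75, 2.75], [-0.79, 2.1], [0.01, 2.65], [-1.57, 4.71], [0.07, 3.14], [-2.87, 2.87]. Speed limits (rad/s): [2.22, 2.22, 2.79, 3.14, 3.14, 3.14].

## Interface

Orientations are given as a 3x3 rotation matrix whose columns are the frame's x, y, z axes.
In Python, from bench import status, read_camera, get_calibration, ctrl gives the robot as it stands. The module is installed in compiled form; this text tells all that it offers.
- The arm moves only by the tool servo_tool, never from a script. Its arguments are lists of equal length, an entry for each row: "xyz": the shift along the world's x, y, z normalised to -1 to 1, where 1 is 2.5 cm, a list of three; "twist": the turn, a rotation vector about the world's x, y, z normalised to -1 to 1, where 1 is 2 rad, a list of three; "gripper": the opening, from -1 (shut) to 1 (fully open). A call has 1 to 20 rows; each row shifts and turns the commanded pose from where the row before left it; what a row does not reach is not made up. A row lasts 1/12 s, in which the tool goes at most 41.7 mm and 7.16 degrees, less where a joint would pass 70% of its speed; a pose out of reach is approached as far as the arm can. A call with a number of a shift or a turn outside -1 to 1 is refused whole. A call with a gripper value outside its range is refused whole. The fingers move at their own pace and stop on an object; "newtons" is the grip in N (left out, the last holds). Time passes only in rows, so rows that do not move let the fingers close. It gives the time, the measured TCP pose, the force, the opening and the grip force at its end, in the units of the state.
- status.get_state(): the state, without advancing time (a new reading comes with each control period).
- read_camera(name): name is "side" or "top"; returns the picture (480x640x3 uint8, red, green, blue); there is no depth.
- get_calibration(name): a dict with "mtx" (3x3 intrinsics, pixels), "dist" ([k1, k2, p1, p2, k3] as OpenCV has them; the pictures are not rectified), "rvec" (rotation vector, rad) and "tvec" (3), from world to camera coordinates, as OpenCV has them. Camera axes: x right, y down, z forward; pixel columns grow to the right and rows downward; lengths in mm; the calibration is good to about 2 mm. A picture is of the moment at which its call begins. get_calibration takes no time and is no camera call.
- ctrl.job_done(): hands the job in; it is judged then, once.
The state is a dict: "time": time; "joint_pos": joint angles; "dq": joint speeds; "effort": joint torques, N m; "position": TCP position; "tool_rot": TCP orientation; "force": force on the tool from outside, world axes, zero at the start; "ft_torque": the same for the moment, N m; "opening": finger opening in mm; "finger_force": force on a finger pad.
Only numpy, scipy, OpenCV 4.12 (cv2) and the standard library are available. Lean on these libraries where they do the work, as an engineer would, in place of code of your own. Each camera call takes 0.05 s, during which the arm holds its last target. There are 200 camera calls.

## Task

The fume extractor's filter pod that still wears its black snap cover is spent. Squeeze the cover's two side tabs together to free it, lift it off, and fit it on the open fresh pod, pressing it down until both catches are locked, then let go. Be gentle: do not crack the tabs, wrench the cover off or ram it down, and leave the horseshoe, wrench and can where they are.

Things in the scene. Friction and masses are not known exactly. Their poses are not given: they have to be found in the camera images.
- cover: Black snap cover, about 125 g, alike either way round. Origin: middle of its flange's underside; z up. Flange 92 (x) x 84 (y) x 4 mm. A fixed rib 80 (x) x 26 (y) mm stands on it to 34 mm above the origin, a squeeze tab on either side of the rib. Four round-ended posts, 8 mm thick, outer faces at x 38.5, y 34.5 mm, reach 24 mm below the origin.
- tab_mid (a point): Point midway between the two tabs, 20 mm above the cover's origin. Tabs: upright paddles on the cover's +y and -y sides, 30 mm wide in x, from 4.5 to 34.5 mm above the origin; outer faces 60 mm apart, 46 mm when both are fully in. Take them from above, closing along the cover's y; the flange (top 4 mm above the origin) is under the fingertips. Ribbed, they do not slip. 16 to 22 N grip does; they crack at 40 N.
- tab_l (a joint): Tab at the cover's +y side: 0 = sprung out (locked), 0.007 m = fully in. Its spring takes 4 N at the start, 13 N fully in. The hook clears the lip at 0.004 (0.0055 if the cover lies off centre), so squeeze to the stop and keep it there while lifting or lowering.
- tab_r (a joint): Tab at the cover's -y side, same values.
- hooks (a point): Point on the cover's axis 7.5 mm below its origin, level with the flat tops of the two hooks. Each tab carries one hook, at y +40 and -40 mm (33 when fully in), reaching 22 mm below the origin. Locked, the hooks bear up under the pod's lip and the cover's origin is 1.5 mm above the rim, pushed up by the pad.
- spent_pod: Grey fixed filter pod 106 x 106 mm, wearing the cover at the start. Origin: centre of its foot, on the table; axes along its sides, hose stub to +x. Rim 50 mm above the origin, with a mouth 80 (x) x 72 (y) mm; the hooks catch under the 6 mm lip on its +y and -y sides. A sprung pad in the mouth pushes the cover up with 5 N, so once freed it rises 4.5 mm.
- fresh_pod: The same pod, open, same origin and axes; the cover's x goes along its x or opposite, its posts into the mouth with 1.5 mm play each side. Its new cartridge (rim, mouth, lip and pad together) stands a varying, unmeasured 0 to 10 mm higher than in the other pod, so the rim is 50 to 60 mm above the origin and must be found by feel.
- fresh_mouth (a point): Fixed point on the fresh pod's axis 50 mm above its origin: the lowest the rim can be. With tabs squeezed, the pad meets the cover 6 mm above the true rim at 2 N and gives 6 N when the flange is down on the rim, where force rises steeply: stop at 10 to 15 N and hold while opening the fingers, so the hooks spring out under the lip. Over 35 N breaks it; over 1 mm above the rim they may miss.
- horseshoe: Loose steel horseshoe about 120 mm across, 9 mm thick, lying beyond the pods; bystander. Origin: centre of the U, on the table.
- wrench: Loose wrench 170 mm long lying to the left of the pods (+y); bystander. Origin: under its middle.
- can: Closed can, 60 mm diameter, 110 mm high, to the robot's right; bystander. Origin: centre of its foot.
Not all that is in view belongs to the job. Leave any brown or yellow look-alike of the fresh_pod alone.

How it is judged:
By the outcome, as a careful person would: the job done as asked, in the order asked, and still so for the second after the job is handed in, with the robot touching nothing.
It also fails if it takes over 64 s, if anything falls off the work surface, if the arm or the gripper's body presses on something with over 40 N, if the wrist force passes 120 N, or if a joint passes its speed limit or range.

## Working session

There is one attempt and no reset: what is moved stays moved. The work goes in short steps, Python scripts to look and compute and a tool call to move; the robot and the scene stay as the last step left them, time stands still between calls to the robot, and variables do not carry over. Pictures are saved under pics/ and viewed, at most 10 in all, crops included, and the job is handed in when it is done.

Besides the shell and the picture viewer there is one more tool, called after "Request:" as name(argument=value, ...), one argument or row to a line, values as JSON. servo_tool: Moves the arm, as the interface text tells. Scaled input: -1 to 1 covers 2.5 cm each way for a shift and 2 rad each way for a turn. Its arguments: {"type":"object","properties":{"xyz":{"type":"array","items":{"type":"array","items":{"type":"number"}}},"twist":{"type":"array","items":{"type":"array","items":{"type":"number"}}},"gripper":{"type":"array","items":{"type":"number"}},"newtons":{"type":"number"}},"required":["xyz","twist","gripper"]}

```bash
mkdir -p pics
python3 - <<'E'
from bench import status, read_camera, get_calibration, ctrl
import cv2
for n in ("top","side"):
    cv2.imwrite(f"pics/{n}0.png",read_camera(n)[:,:,::-1])
    c=get_calibration(n); print(n,c)
print(status.get_state(),ctrl.grip_depth)
E
```

```text
top {'mtx': array([[461.1233821 ,   0.        , 317.97342725],
       [  0.        , 461.1233821 , 234.24057999],
       [  0.        ,   0.        ,   1.        ]]), 'dist': array([0.03958618, 0.        , 0.        , 0.        , 0.        ]), 'rvec': array([ 2.19648011, -2.18167454,  0.04628661]), 'tvec': array([   6.76977735,  552.29360301, 1311.26418492])}
side {'mtx': array([[550.89324101,   0.        , 327.40892519],
       [  0.        , 550.89324101, 246.58608895],
       [  0.        ,   0.        ,   1.        ]]), 'dist': array([0.02352483, 0.        , 0.        , 0.        , 0.        ]), 'rvec': array([ 2.24982494, -0.16416548,  0.0835977 ]), 'tvec': array([-535.63184693,  102.43452719, 1294.63764474])}
{'time': 0.1, 'joint_pos': array([ 1.17639304e+00,  3.51180998e-01,  1.65236127e+00,  1.30490865e-05,
        1.13911699e+00, -8.45865703e-02]), 'dq': array([ 6.50092048e-05, -1.39744452e-03, -1.29202748e-03, -1.36141790e-03,
        6.32385304e-04,  3.67683573e-04]), 'effort': array([ 1.19125747e-03, -4.98032641e+01, -2.85702485e+01,  6.99621183e-02,
        2.39123439e-02, -1.00938353e-04]), 'position': array([167.52968205, 523.53207194, 218.15556521]), 'tool_rot': array([[-9.52387777e-01,  3.04889069e-01, -4.20791022e-04],
       [ 3.04889343e-01,  9.52387278e-01, -9.80158718e-04],
       [ 1.01916338e-04, -1.06178588e-03, -9.99999431e-01]]), 'force': array([-0.42871004,  0.00626755,  0.17586904]), 'ft_torque': array([0.02523013, 0.00390728, 0.01502098]), 'finger_force': 0.0, 'opening': 93.04298216668938} 18.8
```

View pics/top0.png

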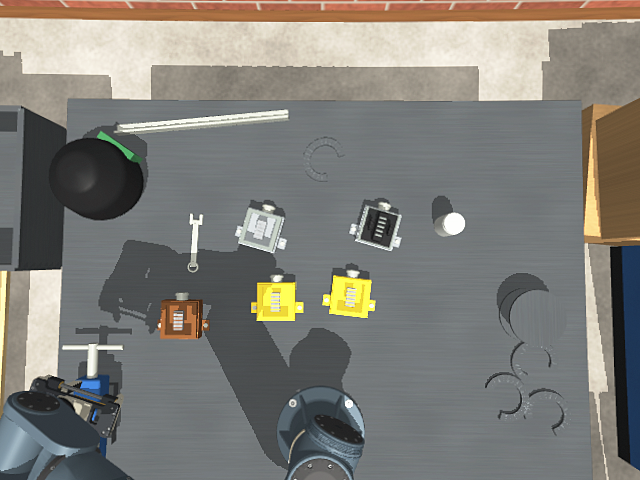

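View pics/side0.png

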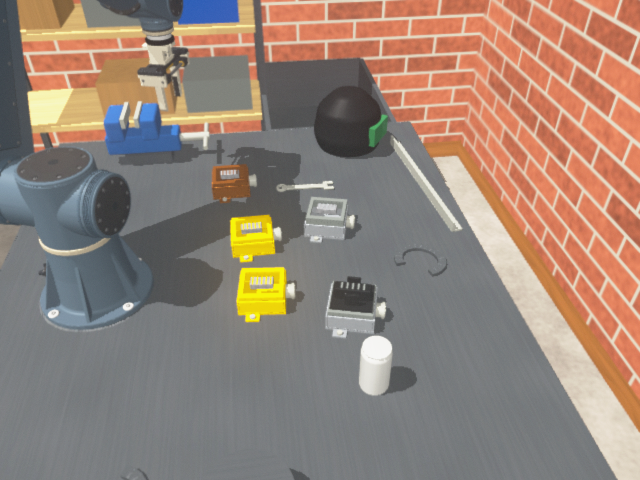

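The spent pod, grey with the black cover, is at top (380,226) and side (353,305). The open grey pod at top (262,229) and side (328,218) is the only grey open one, so it should be the fresh pod. The brown (181,319) and yellow (277,300), (351,296) pods are look-alikes to leave alone. I'll confirm in an enlarged crop.

Run:
```python
import cv2,numpy as np
t=cv2.imread("pics/top0.png")
def crop(im,x,y,w,h,k): return cv2.resize(im[y:y+h,x:x+w],None,fx=k,fy=k,interpolation=cv2.INTER_CUBIC)
a=crop(t,230,196,66,60,6);b=crop(t,346,196,66,60,6)
cv2.imwrite("pics/crop_top.png",np.hstack([a,b]))
s=cv2.imread("pics/side0.png")
cv2.imwrite("pics/crop_side.png",np.hstack([crop(s,296,190,66,60,6),crop(s,322,272,66,70,6)[:360]]))
```

```text
(no output)
```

View pics/crop_top.png

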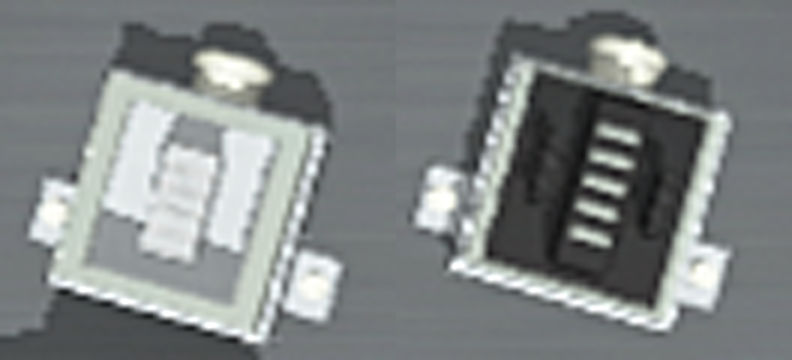

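View pics/crop_side.png

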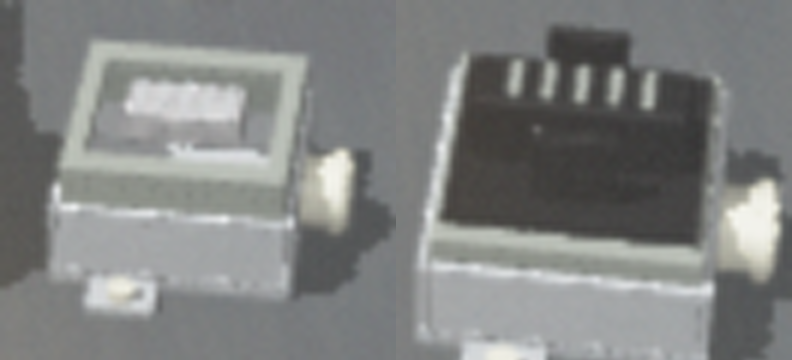

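The crop confirms it. Left (fresh) is a grey pod with an open mouth, white cartridge and its stub at the top. Right (spent) wears the black ribbed cover. I'll fit the poses from corners read off both crops.

```bash
cat > geo.py <<'E'
import numpy as np,cv2
from bench import get_calibration
from scipy.optimize import least_squares
C={n:get_calibration(n) for n in("top","side")}
def proj(n,P):
    c=C[n];return cv2.projectPoints(np.float64(P),c["rvec"],c["tvec"],c["mtx"],c["dist"])[0][:,0]
def un(pts,x0,y0,X0=0,k=6): 
    p=np.array(pts,float)-[X0,0];return (p+.5)/k-.5+[x0,y0]
def place(x,y,yaw,z,a,b,order=((1,1),(1,-1),(-1,-1),(-1,1))):
    c,s=np.cos(yaw),np.sin(yaw)
    return np.array([[x+c*a*i-s*b*j,y+s*a*i+c*b*j,z] for i,j in order])
E
python3 - <<'E'
from geo import *
top=un([(133,98),(275,137),(235,308),(88,262)],230,196)
topo=un([(115,70),(325,127),(248,330),(55,272)],230,196)
# side view: image right = +x, image up = +y ; order (+,+),(+,-),(-,-),(-,+)
so=un([(307,55),(285,187),(65,172),(92,40)],296,190)
def f(p):
    x,y,w,h,a,b=p
    return np.r_[(proj("top",place(x,y,w,h,40,36))-top).ravel(),(proj("top",place(x,y,w,h,a,b))-topo).ravel(),(proj("side",place(x,y,w,h,a,b))-so).ravel()]
r=least_squares(f,[580,150,-.2,52,50,50],loss="soft_l1");print("fresh",r.x.round(3),r.fun.round(1))
tf=un([(532,70),(710,118),(657,305),(487,262)],346,196,396)
sf=un([(700,243),(440,222)],322,272,396)
tr=un([(605,187)],346,196,396);sr=un([(582,83)],322,272,396)
def g(p):
    x,y,w,dz=p
    return np.r_[(proj("top",place(x,y,w,55.5+dz,46,42))-tf).ravel(),(proj("side",place(x,y,w,55.5+dz,46,42,((1,-1),(-1,-1))))-sf).ravel(),
     (proj("top",[[x,y,85.5+dz]])-tr).ravel(),(proj("side",[[x,y,85.5+dz]])-sr).ravel()]
r=least_squares(g,[580,-130,-.2,0],loss="soft_l1");print("cover",r.x.round(3),r.fun.round(1))
E
```

```text
fresh [ 5.63956e+02  1.70317e+02 -2.69000e-01  5.98780e+01  4.87660e+01
  4.91100e+01] [ 0.2 -0.4  1.4  0.1  0.1 -0.8 -0.3 -0.1 -0.4 -0.  -1.6  0.   1.5 -0.1
 -0.3 -0.1 -0.2  0.4 -0.1 -0.1 -1.1 -0.5 -0.1  0.3]
cover [ 5.71424e+02 -1.59828e+02 -2.50000e-01 -6.05000e-01] [ 0.3  0.  -0.1 -0.4  0.5  0.4 -0.5 -0.1 -0.1 -0.4  0.  -0.2 -0.1 -0.5
 -0.3  0.8]
```

Request:
servo_tool(
  xyz=[
    [0.3,-0.5,0],
    [0.58,-0.98,0],
    [0.58,-0.98,0],
    [0.58,-0.98,0],
    [0.58,-0.98,0],
    [0.58,-0.98,0],
    [0.58,-0.98,0],
    [0.58,-0.98,0],
    [0.58,-0.98,0],
    [0.58,-0.98,0],
    [0.58,-0.98,0],
    [0.58,-0.98,0],
    [0.58,-0.98,0],
    [0.58,-0.98,0],
    [0.58,-0.98,0],
    [0.58,-0.98,0],
    [0.58,-0.98,0],
    [0.58,-0.98,0],
    [0.58,-0.98,0],
    [0.58,-0.98,0],
  ],
  twist=[
    [0,0,0],
    [0,0,0],
    [0,0,0],
    [0,0,0],
    [0,0,0],
    [0,0,0],
    [0,0,0],
    [0,0,0],
    [0,0,0],
    [0,0,0],
    [0,0,0],
    [0,0,0],
    [0,0,0],
    [0,0,0],
    [0,0,0],
    [0,0,0],
    [0,0,0],
    [0,0,0],
    [0,0,0],
    [0,0,0],
  ],
  gripper=[1,1,1,1,1,1,1,1,1,1,1,1,1,1,1,1,1,1,1,1],
)

```text
time: 1.77
position: [450.5, 43.8, 218.5]
tool_rot: [[-0.952, 0.305, -0.0], [0.305, 0.952, -0.0], [0.0, -0.0, -1.0]]
force: [0.2, 0.4, -0.4]
opening: 93.0
finger_force: 0.0
```

Request:
servo_tool(
  xyz=[
    [0.54,-0.91,-0.2],
    [0.54,-0.91,-0.2],
    [0.54,-0.91,-0.2],
    [0.54,-0.91,-0.2],
    [0.54,-0.91,-0.2],
    [0.54,-0.91,-0.4],
    [0.54,-0.91,-0.4],
    [0.54,-0.91,-0.4],
    [0.52,-0.94,-0.6],
    [0,0,0],
    [0,0,0],
  ],
  twist=[
    [0,0,0.01],
    [0,0,0.01],
    [0,0,0.01],
    [0,0,0],
    [0,0,0],
    [0,0,0],
    [0,0,0],
    [0,0,0],
    [0,0,0],
    [0,0,0],
    [0,0,0],
  ],
  gripper=[1,1,1,1,1,1,1,1,1,1,1],
  newtons=19,
)

```text
time: 2.68
position: [570.6, -160.7, 147.5]
tool_rot: [[-0.969, 0.249, -0.002], [0.249, 0.969, 0.001], [0.002, 0.0, -1.0]]
force: [0.1, -0.1, -0.1]
opening: 93.0
finger_force: 0.0
```

Run:
```python
from bench import read_camera,status
import cv2,numpy as np
t=read_camera("top")[:,:,::-1];s=read_camera("side")[:,:,::-1]
k=lambda im,x,y,w,h:cv2.resize(im[y:y+h,x:x+w],None,fx=4,fy=4,interpolation=cv2.INTER_CUBIC)
cv2.imwrite("pics/ap.png",np.hstack([k(t,330,170,100,110),k(s,300,220,100,110)]))
st=status.get_state();print(st["position"],st["joint_pos"])
```

```text
[ 571.01359216 -159.48214303  148.90546969] [-3.50905261e-01  5.04751882e-01  1.60258295e+00  8.88451929e-05
  1.03458975e+00 -1.67185611e+00]
```

View pics/ap.png

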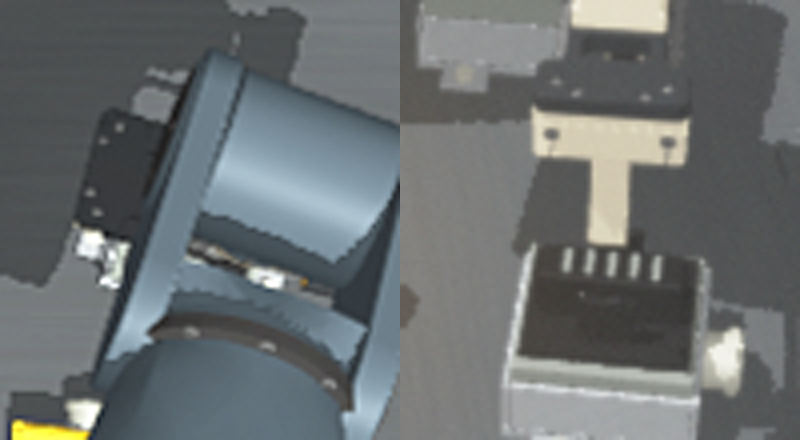

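The side view shows the finger (609,200) in line with the middle of the cover's stripes (611,262). The top view is hidden by the wrist. Going down.

Request:
servo_tool(
  xyz=[
    [0,0,-0.6],
    [0,0,-0.6],
    [0,0,-0.6],
    [0,0,-0.6],
    [0,0,-0.4],
    [0,0,-0.3],
    [0,0,-0.2],
    [0,0,-0.2],
    [0,0,-0.1],
    [0,0,0],
    [0,0,0],
    [0,0,0],
  ],
  twist=[
    [0,0,0],
    [0,0,0],
    [0,0,0],
    [0,0,0],
    [0,0,0],
    [0,0,0],
    [0,0,0],
    [0,0,0],
    [0,0,0],
    [0,0,0],
    [0,0,0],
    [0,0,0],
  ],
  gripper=[1,1,1,1,1,1,1,1,1,1,1,1],
)

```text
time: 3.78
position: [571.9, -159.8, 59.1]
tool_rot: [[-0.969, 0.247, 0.001], [0.247, 0.969, -0.0], [-0.001, -0.0, -1.0]]
force: [-0.2, -0.7, 0.7]
opening: 93.0
finger_force: 0.0
```

Request:
servo_tool(
  xyz=[
    [0,0,0],
    [0,0,0],
    [0,0,0],
    [0,0,0],
    [0,0,0],
    [0,0,0],
    [0,0,0],
    [0,0,0],
  ],
  twist=[
    [0,0,0],
    [0,0,0],
    [0,0,0],
    [0,0,0],
    [0,0,0],
    [0,0,0],
    [0,0,0],
    [0,0,0],
  ],
  gripper=[0.6,0.33,0.3,0.28,0.26,0.26,0.26,0.26],
  newtons=19,
)

```text
time: 4.45
position: [571.6, -159.7, 58.6]
tool_rot: [[-0.969, 0.247, -0.0], [0.247, 0.969, 0.0], [0.0, 0.0, -1.0]]
force: [0.4, -0.3, -0.6]
opening: 58.8
finger_force: 5.5
```

Request:
servo_tool(
  xyz=[
    [0,0,0],
    [0,0,0],
    [0,0,0],
    [0,0,0],
    [0,0,0],
    [0,0,0],
    [0,0,0],
    [0,0,0],
  ],
  twist=[
    [0,0,0],
    [0,0,0],
    [0,0,0],
    [0,0,0],
    [0,0,0],
    [0,0,0],
    [0,0,0],
    [0,0,0],
  ],
  gripper=[0.15,0.05,-0.03,-0.1,-0.1,-0.1,-0.1,-0.1],
  newtons=19,
)

```text
time: 5.12
position: [571.7, -159.7, 58.7]
tool_rot: [[-0.969, 0.247, 0.0], [0.247, 0.969, -0.0], [-0.0, 0.0, -1.0]]
force: [0.2, 0.7, 2.9]
opening: 45.9
finger_force: 18.9
```

Request:
servo_tool(
  xyz=[
    [0,0,0.04],
    [0,0,0.06],
    [0,0,0.06],
    [0,0,0.08],
    [0,0,0.08],
    [0,0,0.08],
    [0,0,0],
  ],
  twist=[
    [0,0,0],
    [0,0,0],
    [0,0,0],
    [0,0,0],
    [0,0,0],
    [0,0,0],
    [0,0,0],
  ],
  gripper=[-0.1,-0.1,-0.1,-0.1,-0.1,-0.1,-0.1],
)

```text
time: 5.7
position: [571.6, -159.8, 68.9]
tool_rot: [[-0.969, 0.247, 0.0], [0.247, 0.969, -0.0], [-0.0, -0.0, -1.0]]
force: [0.8, -0.2, -2.2]
opening: 46.4
finger_force: 18.8
```

Request:
servo_tool(
  xyz=[
    [0,0,0.2],
    [0,0,0.3],
    [0,0,0.4],
    [0,0,0.5],
    [0,0,0.6],
    [0,0,0.6],
    [0,0,0.4],
    [0,0.2,0],
    [0,0.5,0],
    [0,0.8,0],
    [0,0.8,0],
    [0,0.8,0],
    [0,0.8,0],
    [0,0.8,0],
    [0,0.8,0],
    [0,0.8,0],
    [0,0.8,0],
    [0,0.8,0],
    [0,0.8,0],
    [0,0.8,0],
  ],
  twist=[
    [0,0,0],
    [0,0,0],
    [0,0,0],
    [0,0,0],
    [0,0,0],
    [0,0,0],
    [0,0,0],
    [0,0,0],
    [0,0,0],
    [0,0,0],
    [0,0,0],
    [0,0,0],
    [0,0,0],
    [0,0,0],
    [0,0,0],
    [0,0,0],
    [0,0,0],
    [0,0,0],
    [0,0,0],
    [0,0,0],
  ],
  gripper=[-0.1,-0.1,-0.1,-0.1,-0.1,-0.1,-0.1,-0.1,-0.1,-0.1,-0.1,-0.1,-0.1,-0.1,-0.1,-0.1,-0.1,-0.1,-0.1,-0.1],
)

```text
time: 7.37
position: [570.6, 79.8, 142.6]
tool_rot: [[-0.969, 0.247, -0.002], [0.247, 0.969, 0.0], [0.002, -0.0, -1.0]]
force: [0.8, 1.1, -2.0]
opening: 45.8
finger_force: 18.8
```

Run:
```python
import cv2
k=lambda im,x,y,w,h:cv2.resize(im[y:y+h,x:x+w],None,fx=12,fy=12,interpolation=cv2.INTER_CUBIC)
cv2.imwrite("pics/ft.png",k(cv2.imread("pics/top0.png"),234,204,54,50))
cv2.imwrite("pics/fs.png",k(cv2.imread("pics/side0.png"),300,192,60,50))
```

```text
(no output)
```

View pics/ft.png

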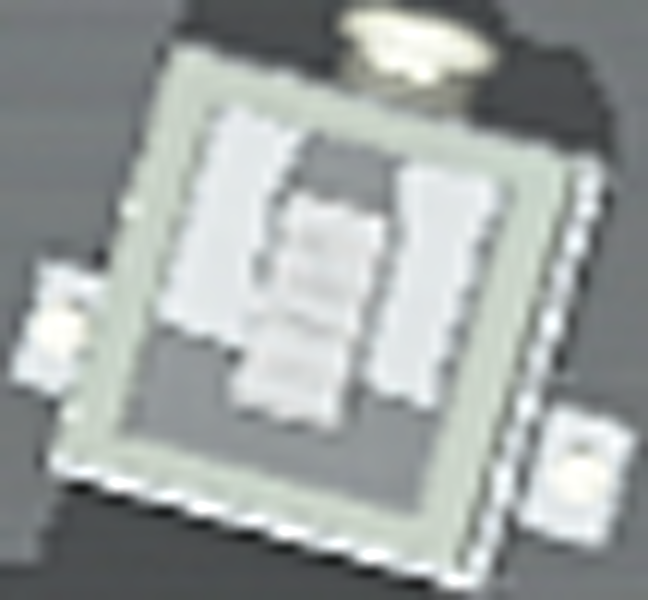

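View pics/fs.png

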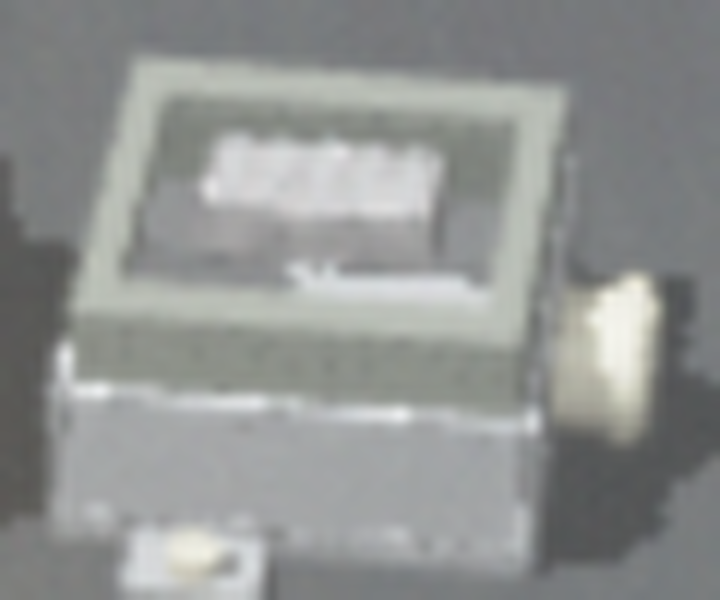

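The top crop gives outer rim corners (172,45), (572,150), (465,575), (60,458) and mouth corners (212,100), (508,175), (428,515), (122,435). The side crop gives outer (132,58), (568,88), (522,342), (75,310) and mouth (162,95), (520,118), (492,300), (125,278).

Run:
```python
from geo import *
to=un([(172,45),(572,150),(465,575),(60,458)],234,204,k=12);tm=un([(212,100),(508,175),(428,515),(122,435)],234,204,k=12)
so=un([(568,88),(522,342),(75,310),(132,58)],300,192,k=12);sm=un([(520,118),(492,300),(125,278),(162,95)],300,192,k=12)
def f(p,full=1):
    x,y,w,h,a,b=p
    r=[proj("top",place(x,y,w,h,40,36))-tm,proj("top",place(x,y,w,h,a,b))-to,proj("side",place(x,y,w,h,40,36))-sm,proj("side",place(x,y,w,h,a,b))-so]
    return np.concatenate(r).ravel()
r=least_squares(f,[564,170,-.25,55,50,50],loss="soft_l1",f_scale=.5);print(r.x.round(3),r.fun.round(1).tolist())
for s,e in(("top",0),("side",16)):
  g=lambda p:f([*p[:3],r.x[3],*r.x[4:]])[e:e+16]
  q=least_squares(g,[564,170,-.25],loss="soft_l1",f_scale=.5);print(s,q.x.round(3))
```

```text
[ 5.63987e+02  1.71261e+02 -2.50000e-01  6.03680e+01  4.92840e+01
  4.84000e+01] [0.1, -0.2, 0.4, 0.1, -0.4, -0.5, 0.0, -0.4, -0.0, 0.0, 0.2, 0.0, -0.1, -1.1, 0.0, -0.2, -0.3, -0.3, -0.2, 0.3, -0.4, 0.2, -0.0, -0.2, -0.5, -0.1, 0.5, -0.1, -0.4, 0.1, -0.4, 0.1]
top [ 5.63326e+02  1.71312e+02 -2.46000e-01]
side [ 5.64592e+02  1.71222e+02 -2.57000e-01]
```

Request:
servo_tool(
  xyz=[
    [-0.05,0.6,0],
    [-0.05,0.6,0],
    [-0.05,0.6,0],
    [-0.05,0.6,-0.2],
    [-0.05,0.6,-0.3],
    [-0.05,0.4,-0.3],
    [0,0.2,-0.3],
    [0,0.13,-0.3],
    [0,0,-0.2],
    [0,0,0],
    [0,0,0],
    [0,0,0],
  ],
  twist=[
    [0,0,0],
    [0,0,0],
    [0,0,0],
    [0,0,0],
    [0,0,0],
    [0,0,0],
    [0,0,0],
    [0,0,0],
    [0,0,0],
    [0,0,0],
    [0,0,0],
    [0,0,0],
  ],
  gripper=[-0.1,-0.1,-0.1,-0.1,-0.1,-0.1,-0.1,-0.1,-0.1,-0.1,-0.1,-0.1],
)

```text
time: 8.37
position: [564.4, 170.6, 103.9]
tool_rot: [[-0.969, 0.248, 0.0], [0.248, 0.969, 0.0], [-0.0, 0.0, -1.0]]
force: [0.5, 0.5, -1.0]
opening: 45.9
finger_force: 18.8
```

Run:
```python
from bench import read_camera,status
import cv2,numpy as np
p=[];f=[]
for i in range(2):
    s=read_camera("side")[:,:,::-1]; st=status.get_state();p.append(st["position"]);f.append(st["force"])
print(p,f)
cv2.imwrite("pics/side2.png",s)
cv2.imwrite("pics/ov.png",cv2.resize(s[165:245,290:370],None,fx=7,fy=7,interpolation=cv2.INTER_CUBIC))
```

```text
[array([564.4739545 , 170.6707472 , 104.03226452]), array([564.45442611, 170.7219142 , 104.06818864])] [array([ 0.12602463, -0.05120458, -1.95947605]), array([-0.50537026,  1.06650501, -1.21530432])]
```

View pics/ov.png

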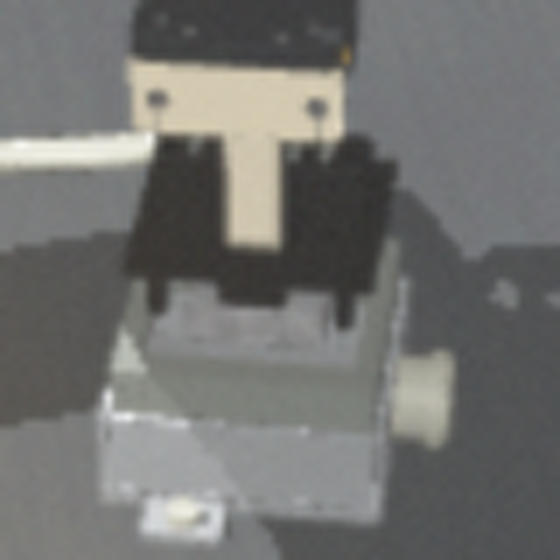

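The cover hangs level above the fresh pod. Its flange's near lower corners are at about (128,276) and (380,293) in the crop, and its posts' ends at (157,310) and (344,327). I'll check the flange corners against a prediction.

Run:
```python
from geo import *
m=un([(380,293),(128,276)],290,165,k=7)
for z in(96.8,100.8):print((proj("side",place(564.4,170.7,-.25,z,46,42,((1,-1),(-1,-1))))-m).round(2).tolist())
m=un([(344,327),(157,310)],290,165,k=7)
print((proj("side",place(564.4,170.7,-.25,72.8,34.5,30.5,((1,-1),(-1,-1))))-m).round(2).tolist())
print(proj("side",[[564.4,170.7,100],[574.4,170.7,100],[564.4,180.7,100]]))
```

```text
[[-0.89, 0.43], [-0.95, 0.61]]
[[-0.85, -0.87], [-0.98, -0.69]]
[[-0.04, 0.39], [0.08, 1.14]]
[[326.60919592 195.46587201]
 [330.42309141 195.16126719]
 [326.04902607 193.33834945]]
```

Request:
servo_tool(
  xyz=[
    [-0.02,0.02,-0.1],
    [0,0,-0.1],
    [0,0,-0.1],
    [0,0,-0.08],
    [0,0,-0.06],
    [0,0,-0.06],
    [0,0,-0.04],
    [0,0,-0.04],
    [0,0,0],
  ],
  twist=[
    [0,0,0],
    [0,0,0],
    [0,0,0],
    [0,0,0],
    [0,0,0],
    [0,0,0],
    [0,0,0],
    [0,0,0],
    [0,0,0],
  ],
  gripper=[-0.1,-0.1,-0.1,-0.1,-0.1,-0.1,-0.1,-0.1,-0.1],
)

```text
time: 9.22
position: [563.6, 171.5, 88.9]
tool_rot: [[-0.969, 0.247, -0.0], [0.247, 0.969, -0.0], [0.0, -0.0, -1.0]]
force: [-0.0, 0.5, -1.8]
opening: 46.0
finger_force: 18.8
```

Request:
servo_tool(
  xyz=[
    [0,0,-0.04],
    [0,0,-0.04],
    [0,0,-0.04],
    [0,0,-0.04],
    [0,0,-0.04],
    [0,0,0],
  ],
  twist=[
    [0,0,0],
    [0,0,0],
    [0,0,0],
    [0,0,0],
    [0,0,0],
    [0,0,0],
  ],
  gripper=[-0.1,-0.1,-0.1,-0.1,-0.1,-0.1],
)

```text
time: 9.72
position: [563.5, 171.5, 83.9]
tool_rot: [[-0.969, 0.247, -0.0], [0.247, 0.969, -0.0], [0.0, -0.0, -1.0]]
force: [0.6, 0.3, -0.5]
opening: 45.8
finger_force: 18.8
```

Request:
servo_tool(
  xyz=[
    [0,0,-0.04],
    [0,0,-0.04],
    [0,0,-0.04],
    [0,0,-0.04],
    [0,0,-0.04],
    [0,0,-0.04],
    [0,0,0],
  ],
  twist=[
    [0,0,0],
    [0,0,0],
    [0,0,0],
    [0,0,0],
    [0,0,0],
    [0,0,0],
    [0,0,0],
  ],
  gripper=[-0.1,-0.1,-0.1,-0.1,-0.1,-0.1,-0.1],
)

```text
time: 10.3
position: [563.5, 171.6, 77.9]
tool_rot: [[-0.969, 0.247, -0.0], [0.247, 0.969, -0.0], [0.0, -0.0, -1.0]]
force: [0.8, -0.5, -2.2]
opening: 45.7
finger_force: 18.8
```

No lateral or upward force, and at this height the posts are in the mouth wherever the rim is. Now feeling for the pad.

Request:
servo_tool(
  xyz=[
    [0,0,-0.04],
    [0,0,-0.04],
    [0,0,-0.04],
    [0,0,-0.04],
    [0,0,-0.04],
    [0,0,-0.04],
    [0,0,0],
  ],
  twist=[
    [0,0,0],
    [0,0,0],
    [0,0,0],
    [0,0,0],
    [0,0,0],
    [0,0,0],
    [0,0,0],
  ],
  gripper=[-0.1,-0.1,-0.1,-0.1,-0.1,-0.1,-0.1],
)

```text
time: 10.88
position: [563.7, 171.6, 72.1]
tool_rot: [[-0.969, 0.247, -0.0], [0.247, 0.969, -0.0], [-0.0, -0.0, -1.0]]
force: [-0.4, -0.8, 0.5]
opening: 45.9
finger_force: 18.8
```

Request:
servo_tool(
  xyz=[
    [0,0,-0.04],
    [0,0,-0.04],
    [0,0,0],
  ],
  twist=[
    [0,0,0],
    [0,0,0],
    [0,0,0],
  ],
  gripper=[-0.1,-0.1,-0.1],
)

```text
time: 11.13
position: [563.7, 171.6, 70.1]
tool_rot: [[-0.969, 0.247, 0.0], [0.247, 0.969, 0.0], [-0.0, 0.0, -1.0]]
force: [-0.8, 0.8, 2.2]
opening: 45.8
finger_force: 18.9
```

Request:
servo_tool(
  xyz=[
    [0,0,-0.04],
    [0,0,-0.04],
    [0,0,0],
  ],
  twist=[
    [0,0,0],
    [0,0,0],
    [0,0,0],
  ],
  gripper=[-0.1,-0.1,-0.1],
)

```text
time: 11.38
position: [563.7, 171.6, 68.2]
tool_rot: [[-0.969, 0.247, 0.0], [0.247, 0.969, 0.0], [-0.0, 0.0, -1.0]]
force: [-1.3, -0.4, 3.0]
opening: 45.7
finger_force: 18.9
```

Request:
servo_tool(
  xyz=[
    [0,0,-0.02],
    [0,0,-0.02],
    [0,0,0],
  ],
  twist=[
    [0,0,0],
    [0,0,0],
    [0,0,0],
  ],
  gripper=[-0.1,-0.1,-0.1],
)

```text
time: 11.63
position: [563.7, 171.6, 67.2]
tool_rot: [[-0.969, 0.247, 0.0], [0.247, 0.969, 0.0], [-0.0, 0.0, -1.0]]
force: [-1.5, -0.8, 4.3]
opening: 45.6
finger_force: 18.9
```

Request:
servo_tool(
  xyz=[
    [0,0,-0.02],
    [0,0,0],
    [0,0,0],
  ],
  twist=[
    [0,0,0],
    [0,0,0],
    [0,0,0],
  ],
  gripper=[-0.1,-0.1,-0.1],
)

```text
time: 11.88
position: [563.7, 171.6, 66.7]
tool_rot: [[-0.969, 0.247, 0.0], [0.247, 0.969, 0.0], [-0.0, 0.0, -1.0]]
force: [-0.7, -0.8, 3.8]
opening: 45.9
finger_force: 18.9
```

Request:
servo_tool(
  xyz=[
    [0,0,-0.015],
    [0,0,0],
    [0,0,0],
  ],
  twist=[
    [0,0,0],
    [0,0,0],
    [0,0,0],
  ],
  gripper=[-0.1,-0.1,-0.1],
)

```text
time: 12.13
position: [563.8, 171.6, 66.3]
tool_rot: [[-0.969, 0.247, 0.0], [0.247, 0.969, 0.0], [-0.0, 0.0, -1.0]]
force: [-0.4, 0.0, 4.4]
opening: 45.9
finger_force: 18.9
```

Request:
servo_tool(
  xyz=[
    [0,0,-0.012],
    [0,0,0],
    [0,0,0],
  ],
  twist=[
    [0,0,0],
    [0,0,0],
    [0,0,0],
  ],
  gripper=[-0.1,-0.1,-0.1],
)

```text
time: 12.38
position: [563.7, 171.6, 66.1]
tool_rot: [[-0.969, 0.247, 0.0], [0.247, 0.969, 0.0], [-0.0, 0.0, -1.0]]
force: [-1.2, -0.3, 5.7]
opening: 46.1
finger_force: 18.9
```

Request:
servo_tool(
  xyz=[
    [0,0,-0.012],
    [0,0,0],
    [0,0,0],
  ],
  twist=[
    [0,0,0],
    [0,0,0],
    [0,0,0],
  ],
  gripper=[-0.1,-0.1,-0.1],
)

```text
time: 12.63
position: [563.8, 171.6, 66.1]
tool_rot: [[-0.969, 0.247, 0.0], [0.247, 0.969, 0.0], [-0.0, 0.0, -1.0]]
force: [-1.8, -0.9, 9.2]
opening: 45.7
finger_force: 18.9
```

Request:
servo_tool(
  xyz=[
    [0,0,-0.008],
    [0,0,0],
    [0,0,0],
  ],
  twist=[
    [0,0,0],
    [0,0,0],
    [0,0,0],
  ],
  gripper=[-0.1,-0.1,-0.1],
)

```text
time: 12.88
position: [563.8, 171.6, 66.0]
tool_rot: [[-0.969, 0.247, 0.0], [0.247, 0.969, 0.0], [-0.0, 0.0, -1.0]]
force: [-3.3, -0.4, 10.5]
opening: 45.5
finger_force: 18.9
```

At 10.5 N the flange is seated on the rim. Holding there and opening the fingers.

Request:
servo_tool(
  xyz=[
    [0,0,0],
    [0,0,0],
    [0,0,0],
    [0,0,0],
    [0,0,0],
    [0,0,0],
    [0,0,0],
    [0,0,0],
  ],
  twist=[
    [0,0,0],
    [0,0,0],
    [0,0,0],
    [0,0,0],
    [0,0,0],
    [0,0,0],
    [0,0,0],
    [0,0,0],
  ],
  gripper=[0.02,0.08,0.14,0.2,0.25,0.27,0.27,0.27],
)

```text
time: 13.55
position: [563.8, 171.7, 65.9]
tool_rot: [[-0.969, 0.247, 0.0], [0.247, 0.969, 0.0], [-0.0, 0.0, -1.0]]
force: [-2.4, -0.4, 8.5]
opening: 59.4
finger_force: 4.6
```

Request:
servo_tool(
  xyz=[
    [0,0,0],
    [0,0,0],
    [0,0,0],
    [0,0,0],
    [0,0,0],
    [0,0,0],
    [0,0,0],
    [0,0,0],
  ],
  twist=[
    [0,0,0],
    [0,0,0],
    [0,0,0],
    [0,0,0],
    [0,0,0],
    [0,0,0],
    [0,0,0],
    [0,0,0],
  ],
  gripper=[0.3,0.35,0.45,0.6,0.8,0.9,0.9,0.9],
)

```text
time: 14.22
position: [563.6, 171.5, 65.4]
tool_rot: [[-0.969, 0.247, -0.0], [0.247, 0.969, -0.0], [0.0, -0.0, -1.0]]
force: [0.3, -0.5, 0.0]
opening: 87.5
finger_force: 0.0
```

Request:
servo_tool(
  xyz=[
    [0,0,0.2],
    [0,0,0.4],
    [0,0,0.6],
    [0,0,0.8],
    [0,0,0.8],
    [0,0,0.8],
    [0,0,0.8],
    [-0.3,0.5,0.8],
    [-0.6,0.8,0.4],
    [-0.8,0.8,0],
    [-0.8,0.8,0],
    [-0.8,0.8,0],
    [-0.8,0.8,0],
    [-0.8,0.8,0],
    [-0.8,0.8,0],
    [-0.8,0.8,0],
    [-0.5,0.4,0],
    [0,0,0],
  ],
  twist=[
    [0,0,0],
    [0,0,0],
    [0,0,0],
    [0,0,0],
    [0,0,0],
    [0,0,0],
    [0,0,0],
    [0,0,0],
    [0,0,0],
    [0,0,0],
    [0,0,0],
    [0,0,0],
    [0,0,0],
    [0,0,0],
    [0,0,0],
    [0,0,0],
    [0,0,0],
    [0,0,0],
  ],
  gripper=[0.9,0.9,0.9,0.9,0.9,0.9,0.9,0.9,0.9,0.9,0.9,0.9,0.9,0.9,0.9,0.9,0.9,0.9],
)

```text
time: 15.72
position: [386.7, 355.7, 206.5]
tool_rot: [[-0.97, 0.245, 0.0], [0.245, 0.97, 0.001], [-0.0, 0.001, -1.0]]
force: [-0.5, -0.2, -0.0]
opening: 88.5
finger_force: 0.0
```

Run:
```python
from bench import read_camera
import cv2,numpy as np
t=read_camera("top")[:,:,::-1];s=read_camera("side")[:,:,::-1]
cv2.imwrite("pics/side3.png",s)
k=lambda im,x,y,w,h,f:cv2.resize(im[y:y+h,x:x+w],None,fx=f,fy=f,interpolation=cv2.INTER_CUBIC)
# side: fresh x8 | top: wide view
a=k(s,296,180,66,75,8)[:, :400*2]; a=cv2.resize(a,(400,455))
b=cv2.resize(t[120:350,150:480],(400,279)); b=np.vstack([b,np.zeros((176,400,3),np.uint8)])
cv2.imwrite("pics/end.png",np.hstack([a,b]))
```

```text
(no output)
```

View pics/end.png

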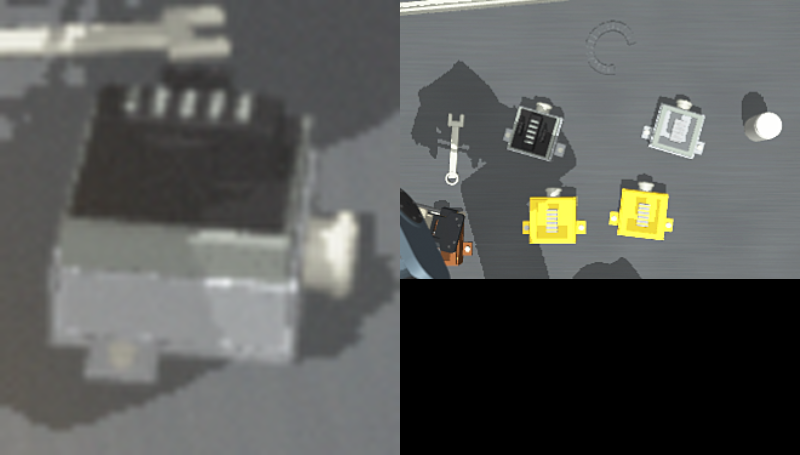

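The cover sits level and flush on the fresh pod, with the stripes' middle at crop (187,104). The bystanders are where they were. A quick check of the cover's height: locked or risen.

Run:
```python
from geo import *
print("meas",187/6.06+296,104/6.07+180)
for d in(0,1.5,4.5,6):print(d,proj("side",[[564,171.3,58.8+d+34]]).round(2))
a=cv2.imread("pics/side0.png").astype(int);b=cv2.imread("pics/side3.png")
for n,y0,y1,x0,x1 in(("spent stripes",270,300,330,380),("now",185,215,305,350)):
    im=(cv2.imread("pics/side0.png") if n[0]=="s" else b)[y0:y1,x0:x1].min(2); 
    ys,xs=np.where(im>110);print(n,len(xs),xs.mean()+x0,ys.mean()+y0)
```

```text
meas 326.8580858085809 197.13344316309718
0 [[326.41 197.66]]
1.5 [[326.42 197.18]]
4.5 [[326.42 196.22]]
6 [[326.42 195.74]]
spent stripes 734 356.43188010899183 278.7697547683924
now 185 325.5027027027027 192.9027027027027
```

The stripes measure at row 197.1. Locked (1.5 mm above the rim) predicts 197.2 and risen predicts 196.2, so the cover is locked. Handing in.

```bash
python3 -c "
from bench import ctrl
print(ctrl.job_done())"
```

```text
the job is handed in; nothing more can be done
None
```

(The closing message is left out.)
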